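# Check a dish-dispenser spring on the spring tester

## Task

Take the spring unit out of the parts tray and seat it fully home and upright over the stub on the spring tester's load plate. Then press straight down on its cap until the cap's top is level with the top of the gauge post on the plate (this sound spring pushes back with about 14 newtons there) and keep it level for two seconds to take the reading, never pressing with more than 20 newtons or well past the mark. Ease the cap gently back up, leave the spring standing on the stub untouched, and do not disturb the other parts in the tray, the dropper bottle or the stack of dishes.

Things in the scene. Friction and masses are not known exactly. Their poses are not given: they have to be found in the camera images.
- spring_mid (a point): Spring unit, the only thing in the tray with a coil: upright aluminium cup 32 mm wide, 40 high, above it 22 mm of steel coil 24 mm wide, then a cap 28 mm wide, 8 high; 70 mm tall, 190 g. In its underside a round hole 18 mm wide, 14 deep. This point: on its axis, 35 mm above the underside, where the cup can be gripped from any side; z points up the unit.
- spring_top (a point): Centre of the flat top of the spring unit's cap, 35 mm above spring_mid when the spring is free. It goes down with the cap.
- spring_cap (a joint): How far the cap is pressed towards the cup, in m: 0 free, 0.010 when the cap is level with the gauge post (unit seated), 0.016 is the end of travel. The push needed is about 6 N to start, plus 0.8 N per mm: 14 N at 0.010.
- stub (a point): Foot of a steel stub (15 mm diameter, 11 mm high, tapered top) at the centre of the load plate, on the plate's upper face. The unit's hole fits over it with 1.5 mm to spare all round; fully home, the underside rests on the plate, spring_mid 35 mm above this point. x points to the gauge post, z up. It sinks with the plate.
- mark (a point): Centre of the flat top of the gauge post, a dark steel rod of 9 mm diameter on the load plate, 42 mm from the stub's axis, its top 60 mm above the plate: the marked height. It sinks with the plate. Keep the fingers clear of it: close them across the line from stub to post.
- tray: White plastic parts tray fixed to the bench, 180 by 200 mm, walls 14 mm high, floor 4 to 6 mm thick; origin at the centre of its underside.
- tester: Spring tester: white fixed base 170 by 150 by 36 mm; origin at the underside, below the stub; x towards the gauge post. Above it the load plate, a steel disc of 104 mm diameter, upper face 85 mm above the bench when unloaded. It floats on a load cell: under the test load plate, spring and post sink straight down by some millimetres up to 2 cm, very different from time to time and not known beforehand.
- sleeve: Bystander in the tray: plain open aluminium sleeve, 38 mm diameter, 30 mm high; origin at its underside.
- knob_part: Bystander in the tray: steel knob, 40 mm diameter, 26 mm high; origin at its underside.
- dishes: Bystander: stack of five clear dishes with red contents, 90 mm diameter, 80 mm high; origin at its underside.
- dropper: Bystander: small white dropper bottle with black cap, 34 mm diameter, 75 mm high; origin at its underside.
Mind the look-alikes: they are no part of the job. What is shaped like the part that bears spring_mid but blue or yellow is not meant.

How it is judged:
By the outcome, as a careful person would: the job done as asked, in the order asked, and still so for the second after the job is handed in, with the robot touching nothing.
It also fails if it takes over 56 s, if anything falls off the work surface, if the arm or the gripper's body presses on something with over 40 N, if the wrist force passes 120 N, or if a joint passes its speed limit or range.

## Robot

A 6-joint arm with a two-finger parallel gripper is mounted at the origin on the work surface. World frame = base frame: x ahead of the robot, y to its left, z up, the work surface at z = 0. Lengths are in mm, angles in rad, forces in N, time in s.
With the tool pointing down it reaches from about 400 to 925 mm from the base axis. Payload 12.5 kg.
Tool frame: the origin (TCP) lies on the centre line of the jaws, within the pads' length; the fingertips stand 14 mm ahead of it and the grasp point (between the pads) lies 5 mm behind it; z points along the fingers, x is the direction in which the jaws open and shut, and the axes are right-handed (so a half turn about z gives the same grasp; the last joint's range is limited). The gripper opens to 95 mm and grips with 3 to 60 N. Pads are 20 mm wide; open, the fingers measure 119 mm over their backs; the gripper's body (75 mm by 180 mm) begins 59 mm behind the grasp point.
Start: joints at [1.239, 0.491, 1.559, -0, 1.092, -0.106], TCP at [139.91, 609.156, 228.661] pointing down, gripper open.
Joint ranges: [-3.1, 3.1], [-0.84, 2.19], [0.05, 2.79], [-1.13, 4.28], [0.06, 2.93], [-2.69, 2.69]. Speed limits (rad/s): [2.22, 2.22, 2.79, 3.14, 3.14, 3.14].

## Interface

Orientations are given as [roll, pitch, yaw] about the fixed x, y, z axes, in that order (R = Rz(yaw) Ry(pitch) Rx(roll)).
In Python, from cell import state, read_camera, job_done gives the robot as it stands.
- The arm moves only by the shell command python3 -m handwheel 'ROWS'. ROWS is JSON, a list of rows, each an object of numbers: "hand": the finger opening in m, from 0 to 0.0951; "x", "y", "z": the shift along the world's x, y, z in m; "spin": the turn about the world's z in units of 5 degrees (1.0 is 5 degrees). In form: [{"hand": .., "x": .., "y": .., "z": .., "spin": ..}, ...]. A call has 1 to 20 rows; each row is the pose to reach, as a shift and turn from the pose commanded when the call began; what a row does not reach only later rows make up. A row lasts 1/12 s, in which the tool goes at most 41.7 mm and 7.16 degrees, less where a joint would pass 70% of its speed; a pose out of reach is approached as far as the arm can. A call with a gripper value outside its range is refused whole. The fingers move at their own pace and stop on an object; the grip force is fixed at half the most. Time passes only in rows, so rows that repeat a pose let the fingers close. It gives the time, the measured TCP pose, the force and the opening at its end, in the units of the state.
- state(): the state, without advancing time (a new reading comes with each control period).
- read_camera(name): name is "scene" or "top" or "wrist"; returns a dict with "img" (384x512x3 uint8, red, green, blue), "fx", "fy", "cx", "cy" (pixels), "T" (4x4, takes a point from camera to world coordinates). Camera axes: x right, y down, z forward; pixel columns grow to the right and rows downward; lengths in mm; the calibration is good to about 2 mm. A picture is of the moment at which its call begins. There is no depth.
- job_done(): hands the job in, once; it reports no verdict.
The state is a dict: "t": time; "joints": joint angles; "qvel": joint speeds; "tau": joint torques, N m; "eef_pos": TCP position; "tcp_rot": TCP orientation; "ft_force": force on the tool from outside, world axes, zero at the start; "moment": the same for the moment, N m; "opening": opening from 0.0 (shut) to 1.0 (fully open).
Only numpy, scipy, OpenCV 4.12 (cv2) and the standard library are available. Lean on these libraries where they do the work, as an engineer would, in place of code of your own. Each camera call takes 0.05 s, during which the arm holds its last target. There are 200 camera calls.

## Working session

There is one attempt and no reset: what is moved stays moved. The work goes in short steps, Python scripts to look and compute and a shell command to move; the robot and the scene stay as the last step left them, time stands still between calls to the robot, and variables do not carry over. Pictures are saved under pics/ and viewed, about 8 in all and at most 12, crops included, and the job is handed in when it is done.

```bash
mkdir -p pics; cat > h.py <<'E'
import numpy as np, cv2
from cell import state, read_camera
def snap(n,f):
    c=read_camera(n); cv2.imwrite('pics/'+f,c['img'][:,:,::-1]); np.savez('pics/'+f+'.npz',**{k:c[k] for k in c}); return c
def ray(c,u,v,z):
    T=np.array(c['T']); d=T[:3,:3]@[(u-c['cx'])/c['fx'],(v-c['cy'])/c['fy'],1]; o=T[:3,3]
    return o+d*(z-o[2])/d[2]
def proj(c,p):
    T=np.array(c['T']); q=T[:3,:3].T@(np.array(p)-T[:3,3]); return c['cx']+c['fx']*q[0]/q[2], c['cy']+c['fy']*q[1]/q[2]
E
python3 - <<'E'
from h import *
s=state();print(s['t'],s['eef_pos'],s['tcp_rot'],s['ft_force'],s['opening'])
a=snap('scene','s0.png');b=snap('top','t0.png')
for c in(a,b):print(np.round(np.array(c['T']),3),c['fx'],c['cx'],c['cy'])
im=np.hstack([a['img'],b['img']])[:,:,::-1]
cv2.imwrite('pics/both.png',np.vstack([a['img'],b['img']])[:,:,::-1])
E
```

```text
0.0 [139.82205554 608.92109879 228.04469073] [-3.14145140e+00  1.11731585e-03  1.34498420e+00] [-0.19285795 -0.26161087  0.25473234] 0.998739482200829
[[ 7.990000e-01  3.210000e-01 -5.090000e-01  1.064016e+03]
 [ 6.010000e-01 -4.520000e-01  6.590000e-01 -6.086950e+02]
 [-1.800000e-02 -8.320000e-01 -5.540000e-01  6.393580e+02]
 [ 0.000000e+00  0.000000e+00  0.000000e+00  1.000000e+00]] 375.83492215133776 254.87683692042697 192.60167511357176
[[ 9.000000e-03 -9.860000e-01  1.640000e-01  4.221770e+02]
 [-9.990000e-01 -1.500000e-02 -3.300000e-02  2.744400e+01]
 [ 3.500000e-02 -1.630000e-01 -9.860000e-01  1.027715e+03]
 [ 0.000000e+00  0.000000e+00  0.000000e+00  1.000000e+00]] 440.9728260216481 258.3397046863068 189.1250328494558
```

View pics/t0.png

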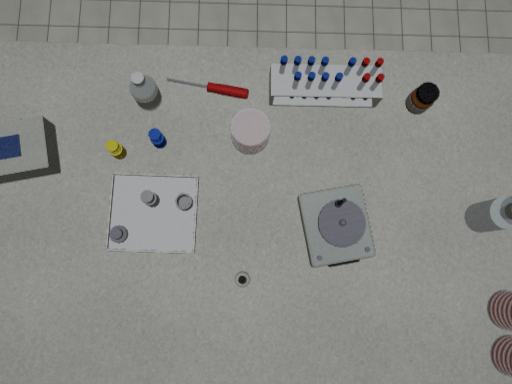

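View pics/s0.png

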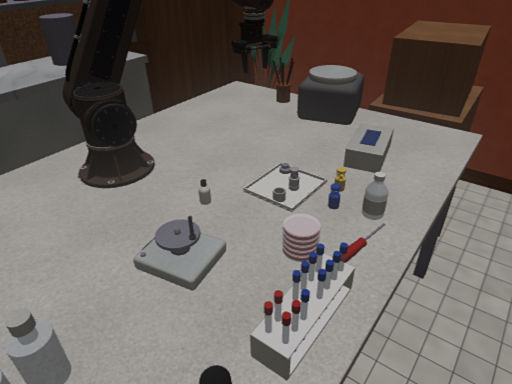

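The top view shows the tray at about (153,214) with three parts in it, the tester disc at (342,223) with the post at (341,203), the dishes at (250,131) and the dropper at (242,280).

Things that could be taken for the spring:
- Grey part in the tray at (149,198), which is the tall one and stands at (294,178) in the scene view.
- Sleeve at (185,203).
- Knob at (119,234).
- Blue unit at (157,138), outside the tray.
- Yellow unit at (115,149), outside the tray.

I choose (149,198) and will check it in a crop.

```bash
python3 - <<'E'
from h import *
a=dict(np.load('pics/s0.png.npz'));b=dict(np.load('pics/t0.png.npz'))
r=lambda i,x,y,w,h:cv2.resize(i[y:y+h,x:x+w,::-1],(400,300),interpolation=2)
im=np.vstack([np.hstack([r(b['img'],100,170,100,75),r(a['img'],250,150,80,60)]),np.hstack([r(b['img'],293,175,100,75),r(a['img'],130,200,100,75)])])
cv2.imwrite('pics/crop.png',im)
print('spring',ray(b,147.5,193.5,74)[:2],ray(b,151,204,6)[:2])
print('stub',ray(b,342.5,222.5,96), 'post',ray(b,342,201,145))
for n,u,v,z in [('sleeve',185,202,35),('knob',119,234,30),('dish',250,128,80),('drop',242,280,75)]:print(n,ray(b,u,v,z))
E
```

```text
spring [567.35556235 236.25715143] [553.21954826 241.87364658]
stub [ 507.53839382 -183.71293484   96.        ] post [ 546.84791154 -172.55691845  145.        ]
sleeve [555.10033989 159.81315072  35.        ]
knob [481.70431313 304.41323495  30.        ]
dish [717.43773165  15.69378672  80.        ]
drop [384.973254    28.46097111  75.        ]
```

View pics/crop.png

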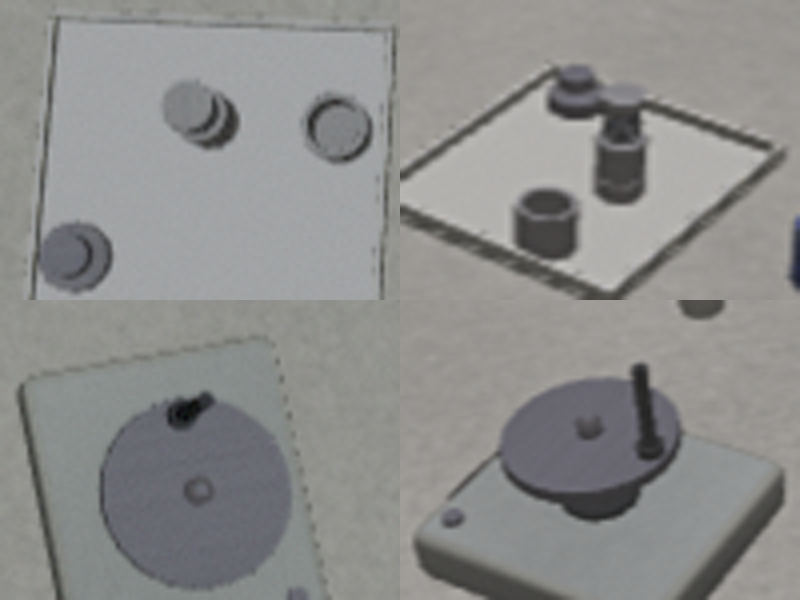

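The crop confirms it: the tray part at top-view (147.5,197) is the one with a coil, with the sleeve and knob beside it. On the tester, the stub is at (342.7,222.3) and the post top at (344.7,200).

```bash
python3 - <<'E'
from h import *
b=dict(np.load('pics/t0.png.npz'));a=dict(np.load('pics/s0.png.npz'))
print('spring',ray(b,147.5,197,75), 'scene',ray(a,250+222/5,150+95/5,75))
st=ray(b,342.7,222.3,96);p=ray(b,344.7,200,145);p2=ray(b,338.7,203.3,88)
print(st,ray(b,342.2,223.2,85),p,p2,[np.degrees(np.arctan2(*(q-st)[[1,0]])) for q in(p,p2)])
sa=ray(a,130+588/4,200+118/4,96);pa=ray(a,130+640/4-100,200+67/4,145);sa=ray(a,130+188/4,200+118/4,96)
print(sa,pa,np.linalg.norm((pa-sa)[:2]),np.degrees(np.arctan2(*(pa-sa)[[1,0]])))
E
```

```text
spring [559.53787388 235.65522259  75.        ] scene [565.48524605 232.81310762  75.        ]
[ 507.97043967 -184.15167674   96.        ] [ 507.02741745 -185.52107741   85.        ] [ 548.98090707 -178.13941371  145.        ] [ 549.77349001 -178.16869886   88.        ] [np.float64(8.340328019959312), np.float64(8.145029505558883)]
[ 511.50590951 -187.16038933   96.        ] [ 552.04023298 -178.09801916  145.        ] 41.535020559996894 12.602524744643643
```

```bash
python3 -m handwheel '[{"hand":0.062,"x":0.421,"y":-0.374,"z":-0.02,"spin":4.6},{"hand":0.062,"x":0.421,"y":-0.374,"z":-0.02,"spin":4.6},{"hand":0.062,"x":0.421,"y":-0.374,"z":-0.02,"spin":4.6},{"hand":0.062,"x":0.421,"y":-0.374,"z":-0.02,"spin":4.6},{"hand":0.062,"x":0.421,"y":-0.374,"z":-0.02,"spin":4.6},{"hand":0.062,"x":0.421,"y":-0.374,"z":-0.02,"spin":4.6},{"hand":0.062,"x":0.421,"y":-0.374,"z":-0.02,"spin":4.6},{"hand":0.062,"x":0.421,"y":-0.374,"z":-0.02,"spin":4.6},{"hand":0.062,"x":0.421,"y":-0.374,"z":-0.02,"spin":4.6},{"hand":0.062,"x":0.421,"y":-0.374,"z":-0.02,"spin":4.6},{"hand":0.062,"x":0.421,"y":-0.374,"z":-0.02,"spin":4.6},{"hand":0.062,"x":0.421,"y":-0.374,"z":-0.02,"spin":4.6},{"hand":0.062,"x":0.421,"y":-0.374,"z":-0.02,"spin":4.6},{"hand":0.062,"x":0.421,"y":-0.374,"z":-0.02,"spin":4.6},{"hand":0.062,"x":0.421,"y":-0.374,"z":-0.02,"spin":4.6},{"hand":0.062,"x":0.421,"y":-0.374,"z":-0.02,"spin":4.6},{"hand":0.062,"x":0.421,"y":-0.374,"z":-0.02,"spin":4.6},{"hand":0.062,"x":0.421,"y":-0.374,"z":-0.02,"spin":4.6},{"hand":0.062,"x":0.421,"y":-0.374,"z":-0.02,"spin":4.6},{"hand":0.062,"x":0.421,"y":-0.374,"z":-0.02,"spin":4.6}]'
python3 - <<'E'
from h import *
s=state();print(s['t'],s['eef_pos'],s['tcp_rot'],s['ft_force'],s['opening'])
c=snap('wrist','w1.png');print(np.round(np.array(c['T']),2),c['fx'])
for z in (75,45,5):print(proj(c,[561,235,z]),proj(c,[*s['eef_pos'][:2],z]))
E
```

```text
t: 1.77
eef_pos: [560.3, 236.0, 208.9]
tcp_rot: [3.141, -0.0, 1.748]
ft_force: [0.1, 0.9, -0.3]
opening: 0.653
1.7667 [560.29094702 236.01192573 208.87428138] [ 3.14142292e+00 -1.48412321e-04  1.74788667e+00] [ 0.12597667  0.93368678 -0.3339147 ] 0.6525817888267951
[[-1.8000e-01  9.5000e-01  2.7000e-01  4.8330e+02]
 [ 9.8000e-01  1.7000e-01  5.0000e-02  2.2250e+02]
 [ 0.0000e+00  2.8000e-01 -9.6000e-01  3.6424e+02]
 [ 0.0000e+00  0.0000e+00  0.0000e+00  1.0000e+00]] 346.34354355221865
(np.float64(255.55535655853546), np.float64(184.2158737700785)) (np.float64(256.85032736181813), np.float64(183.63549863783345))
(np.float64(255.69252049055802), np.float64(175.9133470319782)) (np.float64(256.8738283642501), np.float64(175.38032735558917))
(np.float64(255.84187180766287), np.float64(166.8731184139357)) (np.float64(256.8994152563152), np.float64(166.39244791559784))
```

View pics/w1.png

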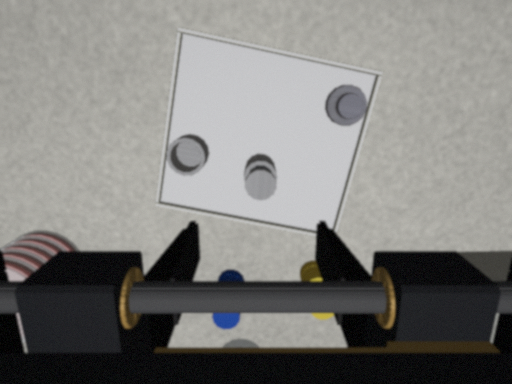

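The wrist view shows the spring cap at (260.5,183) between the fingers, the sleeve at (188,155) to the left and the knob at (347,104).

```bash
python3 - <<'E'
from h import *
c=dict(np.load('pics/w1.png.npz'))
i=c['img'][140:220,220:300].astype(int)
print(ray(c,260.5,182.5,75),ray(c,188,154,35))
E
```

```text
[558.7361735  238.93843981  75.        ] [553.52244584 167.55896699  35.        ]
```

```bash
python3 -m handwheel '[{"hand":0.056,"x":-0.001,"y":0.0025,"z":-0.04},{"hand":0.056,"x":-0.001,"y":0.0025,"z":-0.08},{"hand":0.056,"x":-0.001,"y":0.0025,"z":-0.115},{"hand":0.056,"x":-0.001,"y":0.0025,"z":-0.145},{"hand":0.056,"x":-0.001,"y":0.0025,"z":-0.165},{"hand":0.056,"x":-0.001,"y":0.0025,"z":-0.176},{"hand":0.056,"x":-0.001,"y":0.0025,"z":-0.176},{"hand":0.02,"x":-0.001,"y":0.0025,"z":-0.176},{"hand":0.02,"x":-0.001,"y":0.0025,"z":-0.176},{"hand":0.02,"x":-0.001,"y":0.0025,"z":-0.176},{"hand":0.02,"x":-0.001,"y":0.0025,"z":-0.176},{"hand":0.02,"x":-0.001,"y":0.0025,"z":-0.176},{"hand":0.02,"x":-0.001,"y":0.0025,"z":-0.176},{"hand":0.02,"x":-0.001,"y":0.0025,"z":-0.176}]'
```

```text
invalid input
```

```bash
python3 -m handwheel '[{"hand":0.056,"x":-0.001,"y":0.0025,"z":-0.04,"spin":0},{"hand":0.056,"x":-0.001,"y":0.0025,"z":-0.08,"spin":0},{"hand":0.056,"x":-0.001,"y":0.0025,"z":-0.115,"spin":0},{"hand":0.056,"x":-0.001,"y":0.0025,"z":-0.145,"spin":0},{"hand":0.056,"x":-0.001,"y":0.0025,"z":-0.165,"spin":0},{"hand":0.056,"x":-0.001,"y":0.0025,"z":-0.176,"spin":0},{"hand":0.056,"x":-0.001,"y":0.0025,"z":-0.176,"spin":0},{"hand":0.02,"x":-0.001,"y":0.0025,"z":-0.176,"spin":0},{"hand":0.02,"x":-0.001,"y":0.0025,"z":-0.176,"spin":0},{"hand":0.02,"x":-0.001,"y":0.0025,"z":-0.176,"spin":0},{"hand":0.02,"x":-0.001,"y":0.0025,"z":-0.176,"spin":0},{"hand":0.02,"x":-0.001,"y":0.0025,"z":-0.176,"spin":0},{"hand":0.02,"x":-0.001,"y":0.0025,"z":-0.176,"spin":0},{"hand":0.02,"x":-0.001,"y":0.0025,"z":-0.176,"spin":0}]'
```

```text
t: 2.98
eef_pos: [560.4, 237.9, 33.8]
tcp_rot: [3.14, -0.0, 1.746]
ft_force: [-1.3, 0.7, 6.2]
opening: 0.329
```

```bash
python3 -m handwheel '[{"hand":0.02,"x":0,"y":0,"z":0.02,"spin":0},{"hand":0.02,"x":0,"y":0,"z":0.05,"spin":0},{"hand":0.02,"x":0,"y":0,"z":0.09,"spin":0},{"hand":0.02,"x":0,"y":0,"z":0.13,"spin":0},{"hand":0.02,"x":0,"y":-0.03,"z":0.165,"spin":0},{"hand":0.02,"x":-0.01,"y":-0.07,"z":0.185,"spin":0},{"hand":0.02,"x":-0.015,"y":-0.11,"z":0.185,"spin":0},{"hand":0.02,"x":-0.02,"y":-0.15,"z":0.185,"spin":0},{"hand":0.02,"x":-0.025,"y":-0.19,"z":0.185,"spin":0},{"hand":0.02,"x":-0.03,"y":-0.23,"z":0.185,"spin":0},{"hand":0.02,"x":-0.035,"y":-0.27,"z":0.185,"spin":0},{"hand":0.02,"x":-0.04,"y":-0.31,"z":0.185,"spin":0},{"hand":0.02,"x":-0.045,"y":-0.35,"z":0.185,"spin":0},{"hand":0.02,"x":-0.051,"y":-0.385,"z":0.185,"spin":0},{"hand":0.02,"x":-0.051,"y":-0.41,"z":0.185,"spin":0},{"hand":0.02,"x":-0.051,"y":-0.423,"z":0.185,"spin":0},{"hand":0.02,"x":-0.051,"y":-0.423,"z":0.185,"spin":0},{"hand":0.02,"x":-0.051,"y":-0.423,"z":0.185,"spin":0},{"hand":0.02,"x":-0.051,"y":-0.423,"z":0.185,"spin":0}]'
python3 - <<'E'
from h import *
s=state();print(s['t'],s['eef_pos'],s['tcp_rot'],s['ft_force'],s['opening'])
c=snap('wrist','w2.png');b=snap('scene','s2.png');d=snap('top','t2.png')
im=np.hstack([c['img'],cv2.resize(b['img'][90:314,80:379-11],(288,224))if 0 else np.zeros((384,0,3),np.uint8)])
r=cv2.resize(b['img'][80:280,100:300],(384,384),interpolation=2)
out=np.hstack([c['img'],r]);out=cv2.resize(out,(800,343),interpolation=cv2.INTER_AREA)
cv2.imwrite('pics/c2.png',np.ascontiguousarray(c['img'][:,:,::-1]));cv2.imwrite('pics/c2b.png',out[:,:,::-1])
E
```

```text
t: 4.57
eef_pos: [508.9, -184.2, 217.6]
tcp_rot: [-3.141, -0.001, 1.747]
ft_force: [-0.0, 0.5, -1.7]
opening: 0.331
4.5667 [ 508.85839737 -184.20748335  217.62814303] [-3.14135864e+00 -5.81594867e-04  1.74706794e+00] [-0.02411063  0.54564236 -1.70230195] 0.33123610433280104
```

View pics/c2b.png

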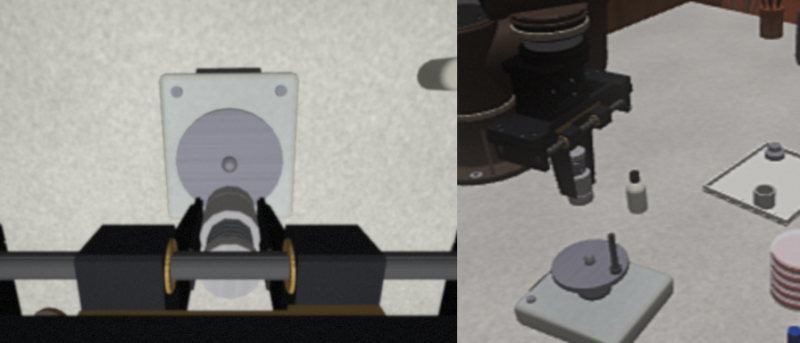

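The wrist view shows the stub at about (257,183) and the gripped unit just below it. The base edges are square to the image, so the yaw is good. I'll take one enlarged crop to compare the axes.

```bash
python3 - <<'E'
from h import *
c=dict(np.load('pics/w2.png.npz'))
cv2.imwrite('pics/c3.png',cv2.resize(c['img'][110:260,185:335,::-1],(600,600),interpolation=2))
for n,p in [('stub top at tcp xy',[508.86,-184.2,96]),('plate',[508.86,-184.2,85]),('under',[508.86,-184.2,188.6]),('cuptop',[508.86,-184.2,228.6]),('edge far',[508.86-15.75,-184.2+2.8,188.6])]: print(n,proj(c,p),[4*(q-o) for q,o in zip(proj(c,p),(185,110))])
E
```

```text
stub top at tcp xy (np.float64(256.78527473864), np.float64(187.56366952881228)) [np.float64(287.14109895456), np.float64(310.25467811524913)]
plate (np.float64(256.79189929418874), np.float64(184.09821759786377)) [np.float64(287.16759717675495), np.float64(296.39287039145506)]
under (np.float64(256.70156464501895), np.float64(231.3542760754242)) [np.float64(286.8062585800758), np.float64(485.4171043016968)]
cuptop (np.float64(256.6366512126454), np.float64(265.31193223965255)) [np.float64(286.5466048505816), np.float64(621.2477289586102)]
edge far (np.float64(266.50009491366046), np.float64(206.566327236441)) [np.float64(326.00037965464185), np.float64(386.265308945764)]
```

View pics/c3.png

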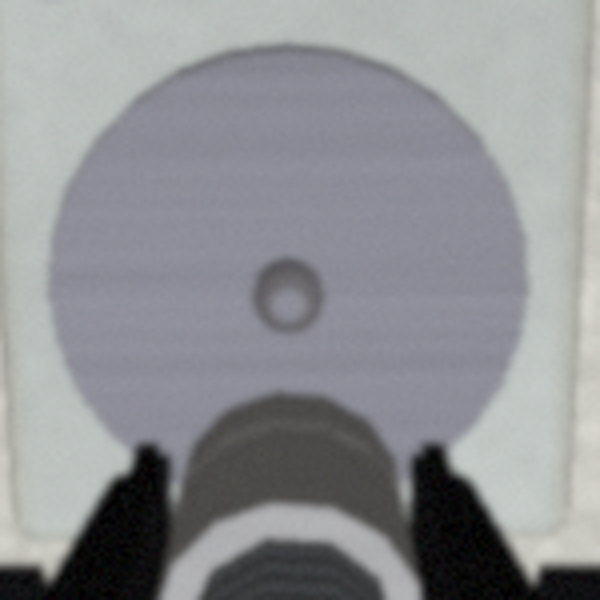

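```bash
python3 - <<'E'
from h import *
c=dict(np.load('pics/w2.png.npz'));t=np.linspace(0,6.28,720)
def ext(x,y,z,r):
    P=np.array([proj(c,[x+r*np.cos(a),y+r*np.sin(a),z]) for a in t]);P=(P-[185,110])*4
    return np.round([*P.min(0),*P.max(0)],1)
X,Y=508.86,-184.2
print('plate l,t,r (50,45,527)',ext(X,Y,85,52))
print('under top(393)',ext(X,Y,188.6,16),ext(X-1,Y,188.6,16),'z-1',ext(X,Y,187.6,16))
print('cuprim',ext(X,Y,228.6,16))
print('stub foot obs 252..325, 258',ext(X,Y,85,7.5),'top',ext(X,Y,96,4))
E
```

```text
plate l,t,r (50,45,527) [ 45.4  51.7 528.8 518.8]
under top(393) [175.3 379.6 398.3 586.6] [176.3 373.  399.7 580.5] z-1 [175.8 377.4 397.8 583.5]
cuprim [148.2 493.2 424.8 742.5]
stub foot obs 252..325, 258 [252.3 262.6 322.  329.8] top [267.9 291.7 306.4 328.7]
```

```bash
python3 -m handwheel '[{"hand":0.02,"x":-0.0025,"y":-0.0005,"z":-0.03,"spin":0},{"hand":0.02,"x":-0.0025,"y":-0.0005,"z":-0.055,"spin":0},{"hand":0.02,"x":-0.0025,"y":-0.0005,"z":-0.075,"spin":0},{"hand":0.02,"x":-0.0025,"y":-0.0005,"z":-0.086,"spin":0},{"hand":0.02,"x":-0.0025,"y":-0.0005,"z":-0.086,"spin":0},{"hand":0.02,"x":-0.0025,"y":-0.0005,"z":-0.086,"spin":0},{"hand":0.02,"x":-0.0025,"y":-0.0005,"z":-0.086,"spin":0}]'
python3 - <<'E'
from h import *
s=state();print(s['t'],s['eef_pos'],s['ft_force'])
b=snap('scene','s3.png');d=snap('wrist','w3.png');e=snap('top','t3.png')
r=lambda i,x,y,w,h:cv2.resize(i[y:y+h,x:x+w,::-1],(400,450),interpolation=2)
cv2.imwrite('pics/c4.png',np.hstack([r(b['img'],138,190,80,90),r(d['img'],185,60,160,180)]))
for z in(85,96,103,143):print(z,proj(b,[506.3,-185,z]),proj(d,[506.3,-185,z]))
E
```

```text
t: 5.3
eef_pos: [506.9, -185.6, 132.5]
tcp_rot: [3.141, 0.001, 1.747]
ft_force: [-0.7, 0.0, -2.1]
opening: 0.334
5.3 [ 506.93223239 -185.62959033  132.54012608] [-0.69923799  0.04254552 -2.07301951]
85 (np.float64(176.75941882149635), np.float64(231.88030906013483)) (np.float64(258.1324481203562), np.float64(218.77205336561735))
96 (np.float64(176.12312821791352), np.float64(228.1739962884484)) (np.float64(258.165221568746), np.float64(225.42110611905838))
103 (np.float64(175.7135219397484), np.float64(225.78809121366342)) (np.float64(258.1878879192943), np.float64(230.01963840443506))
143 (np.float64(173.3001905938146), np.float64(211.7307395265882)) (np.float64(258.35378674385186), np.float64(263.6770681352597))
```

View pics/c4.png

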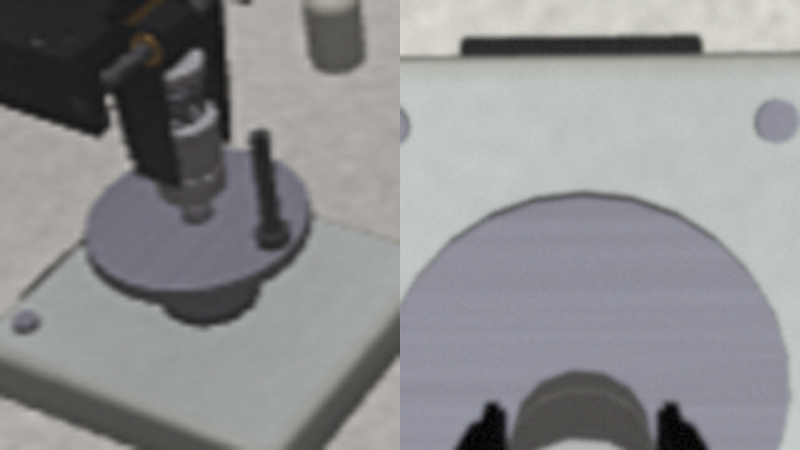

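The scene crop shows the unit's underside about 8 mm over the stub (stub at crop (197,212), unit axis near 193), with the post clear to the right. The wrist crop shows the disc's far edge at v=137.2 and the unit's far edge at v=208.4.

```bash
python3 - <<'E'
from h import *
from scipy.optimize import brentq
c=dict(np.load('pics/w3.png.npz'));t=np.linspace(0,6.28,720)
def top(d,z,r):
    x,y=506.93+d*.984,-185.63+d*.176
    P=np.array([proj(c,[x+r*np.cos(a),y+r*np.sin(a),z]) for a in t]);return P.min(0)[1],P.max(0)[0]
print('plate',brentq(lambda d:top(d,85,52)[0]-137.2,-15,15),'right',top(0,85,52)[1],341)
for z in(103.5,104.8):print('unit',brentq(lambda d:top(d,z,16)[0]-208.4,-15,15))
E
```

```text
plate 0.594696805711315 right 340.26497550523317 341
unit 2.1586080148772337
unit 1.7036396094473156
```

```bash
python3 -m handwheel '[{"hand":0.02,"x":-0.0012,"y":0.0002,"z":-0.003,"spin":0},{"hand":0.02,"x":-0.0012,"y":0.0002,"z":-0.006,"spin":0},{"hand":0.02,"x":-0.0012,"y":0.0002,"z":-0.008,"spin":0},{"hand":0.02,"x":-0.0012,"y":0.0002,"z":-0.010,"spin":0},{"hand":0.02,"x":-0.0012,"y":0.0002,"z":-0.012,"spin":0},{"hand":0.02,"x":-0.0012,"y":0.0002,"z":-0.013,"spin":0},{"hand":0.02,"x":-0.0012,"y":0.0002,"z":-0.013,"spin":0}]'
```

```text
t: 6.03
eef_pos: [505.1, -185.6, 118.3]
tcp_rot: [-3.141, -0.0, 1.746]
ft_force: [0.1, -0.5, -1.0]
opening: 0.332
```

```bash
python3 -m handwheel '[{"hand":0.02,"x":0,"y":0,"z":-0.001,"spin":0},{"hand":0.02,"x":0,"y":0,"z":-0.002,"spin":0},{"hand":0.02,"x":0,"y":0,"z":-0.003,"spin":0},{"hand":0.02,"x":0,"y":0,"z":-0.003,"spin":0}]'; python3 -m handwheel '[{"hand":0.02,"x":0,"y":0,"z":-0.0005,"spin":0},{"hand":0.02,"x":0,"y":0,"z":-0.001,"spin":0},{"hand":0.02,"x":0,"y":0,"z":-0.001,"spin":0}]'
```

```text
t: 6.37
eef_pos: [505.1, -185.6, 115.5]
tcp_rot: [-3.141, -0.0, 1.746]
ft_force: [0.2, -0.3, -2.3]
opening: 0.334
t: 6.62
eef_pos: [505.3, -185.7, 114.9]
tcp_rot: [3.141, 0.0, 1.746]
ft_force: [-0.2, 0.6, 1.0]
opening: 0.329
```

```bash
python3 -m handwheel '[{"hand":0.02,"x":0,"y":0,"z":-0.001,"spin":0},{"hand":0.02,"x":0,"y":0,"z":-0.001,"spin":0},{"hand":0.02,"x":0,"y":0,"z":-0.001,"spin":0}]'
python3 - <<'E'
from h import *
print(state()['ft_force'],state()['eef_pos'])
b=snap('scene','s5.png');d=snap('wrist','w5.png')
r=lambda i,x,y,w,h:cv2.resize(i[y:y+h,x:x+w,::-1],(400,450),interpolation=2)
cv2.imwrite('pics/c5.png',np.hstack([r(b['img'],138,190,80,90),r(d['img'],185,100,160,180)]))
E
```

```text
t: 6.87
eef_pos: [505.2, -185.7, 114.2]
tcp_rot: [3.141, 0.0, 1.746]
ft_force: [-1.8, 1.0, 7.9]
opening: 0.33
[-1.81795074  1.00475558  7.91093363] [ 505.23590323 -185.65034013  114.22678427]
```

View pics/c5.png

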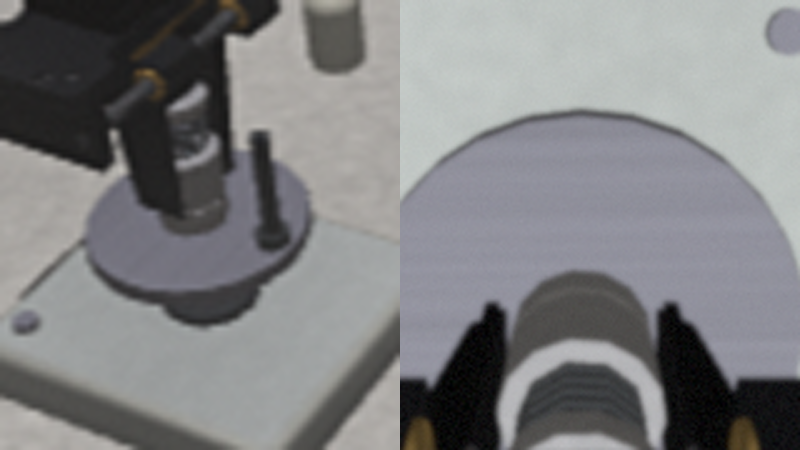

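```bash
python3 -m handwheel '[{"hand":0.02,"x":0,"y":0,"z":0.001,"spin":0},{"hand":0.033,"x":0,"y":0,"z":0.001,"spin":0},{"hand":0.038,"x":0,"y":0,"z":0.001,"spin":0},{"hand":0.045,"x":0,"y":0,"z":0.001,"spin":0},{"hand":0.058,"x":0,"y":0,"z":0.001,"spin":0},{"hand":0.058,"x":0,"y":0,"z":0.001,"spin":0},{"hand":0.058,"x":0,"y":0,"z":0.001,"spin":0}]'
python3 - <<'E'
from h import *
print(state()['ft_force'],state()['eef_pos'])
E
python3 -m handwheel '[{"hand":0.058,"x":0,"y":0,"z":0.01,"spin":0},{"hand":0.058,"x":0,"y":0,"z":0.025,"spin":0},{"hand":0.058,"x":0,"y":0,"z":0.045,"spin":0},{"hand":0.058,"x":0,"y":0,"z":0.065,"spin":0},{"hand":0.058,"x":0,"y":0,"z":0.075,"spin":0},{"hand":0.058,"x":0,"y":0,"z":0.085,"spin":0},{"hand":0.0,"x":0.001,"y":0,"z":0.085,"spin":0},{"hand":0.0,"x":0.001,"y":0,"z":0.085,"spin":0},{"hand":0.0,"x":0.001,"y":0,"z":0.085,"spin":0},{"hand":0.0,"x":0.001,"y":0,"z":0.085,"spin":0},{"hand":0.0,"x":0.001,"y":0,"z":0.085,"spin":0},{"hand":0.0,"x":0.001,"y":0,"z":0.085,"spin":0},{"hand":0.0,"x":0.001,"y":0,"z":0.085,"spin":0},{"hand":0.0,"x":0.001,"y":0,"z":0.085,"spin":0}]'
python3 - <<'E'
from h import *
print(state()['ft_force'],state()['eef_pos'],state()['opening'])
b=snap('scene','s6.png');d=snap('wrist','w6.png');e=snap('top','t6.png')
r=lambda i,x,y,w,h,W=267:cv2.resize(i[y:y+h,x:x+w,::-1],(W,450),interpolation=2)
cv2.imwrite('pics/c6.png',np.hstack([r(b['img'],138,190,80,90,400),r(d['img'],185,100,160,180,400)]))
p=state()['eef_pos']
print(proj(d,[p[0],p[1],155]),proj(d,[p[0],p[1],p[2]-14]))
E
```

```text
t: 7.55
eef_pos: [505.2, -185.7, 114.6]
tcp_rot: [-3.142, -0.0, 1.746]
ft_force: [0.0, 0.0, -0.5]
opening: 0.592
[ 0.01299754  0.02028352 -0.51346527] [ 505.22261685 -185.66185792  114.60644813]
t: 8.72
eef_pos: [506.2, -185.6, 199.5]
tcp_rot: [-3.141, -0.0, 1.746]
ft_force: [0.7, -0.0, 0.4]
opening: 0.106
[ 0.6815036  -0.03184025  0.37959614] [ 506.18090151 -185.62661132  199.45249342] 0.10622959685969474
(np.float64(256.694919418402), np.float64(221.47612640081957)) (np.float64(256.6321086482287), np.float64(242.52706944033167))
```

View pics/c6.png

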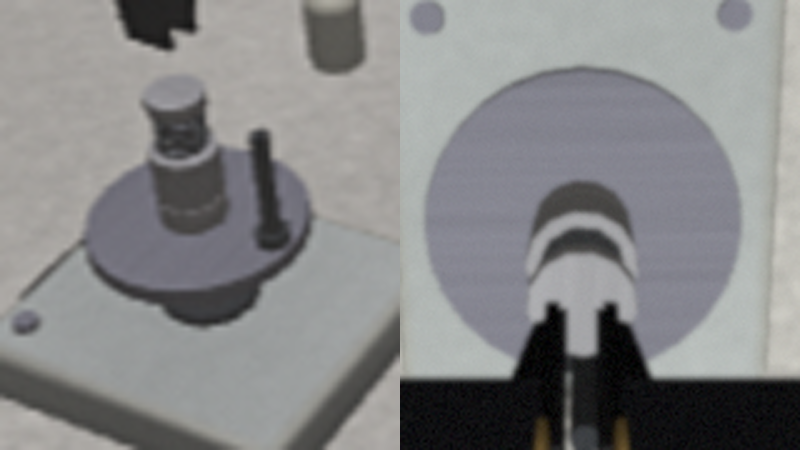

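The spring stands upright on the stub, parallel to the post, with its cap centred near wrist (256,222), under the closing fingers. I'll go down to just above the cap.

```bash
python3 -m handwheel '[{"hand":0.0,"x":0,"y":0,"z":-0.004,"spin":0},{"hand":0.0,"x":0,"y":0,"z":-0.010,"spin":0},{"hand":0.0,"x":0,"y":0,"z":-0.016,"spin":0},{"hand":0.0,"x":0,"y":0,"z":-0.022,"spin":0},{"hand":0.0,"x":0,"y":0,"z":-0.026,"spin":0},{"hand":0.0,"x":0,"y":0,"z":-0.026,"spin":0},{"hand":0.0,"x":0,"y":0,"z":-0.026,"spin":0},{"hand":0.0,"x":0,"y":0,"z":-0.026,"spin":0}]'; for i in 1 2; do python3 -m handwheel '[{"hand":0.0,"x":0,"y":0,"z":-0.001,"spin":0},{"hand":0.0,"x":0,"y":0,"z":-0.002,"spin":0},{"hand":0.0,"x":0,"y":0,"z":-0.002,"spin":0}]'; done
```

```text
t: 9.53
eef_pos: [506.3, -185.7, 173.8]
tcp_rot: [3.141, 0.0, 1.746]
ft_force: [0.3, -0.5, -0.9]
opening: 0.006
t: 9.78
eef_pos: [506.2, -185.6, 171.6]
tcp_rot: [3.142, -0.0, 1.746]
ft_force: [-0.5, -1.0, -0.5]
opening: 0.01
t: 10.03
eef_pos: [506.1, -185.6, 169.5]
tcp_rot: [-3.141, -0.0, 1.746]
ft_force: [-0.1, 0.1, -0.1]
opening: 0.002
```

```bash
for i in 1 2 3; do python3 -m handwheel '[{"hand":0.0,"x":0,"y":0,"z":-0.0005,"spin":0},{"hand":0.0,"x":0,"y":0,"z":-0.001,"spin":0},{"hand":0.0,"x":0,"y":0,"z":-0.001,"spin":0}]'|egrep "eef|force"; done
```

```text
eef_pos: [506.3, -185.7, 169.0]
ft_force: [-1.2, 0.2, 6.1]
eef_pos: [506.3, -185.7, 168.2]
ft_force: [-0.9, 1.7, 7.1]
eef_pos: [506.3, -185.7, 167.2]
ft_force: [-1.6, 1.2, 7.7]
```

```bash
for i in 1 2 3; do python3 -m handwheel '[{"hand":0.0,"x":0,"y":0,"z":-0.0007,"spin":0},{"hand":0.0,"x":0,"y":0,"z":-0.0014,"spin":0},{"hand":0.0,"x":0,"y":0,"z":-0.002,"spin":0},{"hand":0.0,"x":0,"y":0,"z":-0.002,"spin":0}]'|egrep "eef|force"; done
```

```text
eef_pos: [506.4, -185.7, 165.3]
ft_force: [-1.9, 0.7, 7.9]
eef_pos: [506.4, -185.8, 163.3]
ft_force: [-2.4, 1.1, 8.3]
eef_pos: [506.4, -185.7, 161.4]
ft_force: [-1.8, 0.7, 9.3]
```

```bash
for i in 1 2 3; do python3 -m handwheel '[{"hand":0.0,"x":0,"y":0,"z":-0.0007,"spin":0},{"hand":0.0,"x":0,"y":0,"z":-0.0014,"spin":0},{"hand":0.0,"x":0,"y":0,"z":-0.002,"spin":0},{"hand":0.0,"x":0,"y":0,"z":-0.002,"spin":0}]'|egrep "eef|force"; done
```

```text
eef_pos: [506.4, -185.7, 159.4]
ft_force: [-2.2, 1.4, 10.4]
eef_pos: [506.4, -185.8, 157.5]
ft_force: [-1.8, 0.5, 10.9]
eef_pos: [506.4, -185.8, 155.6]
ft_force: [-2.7, 0.7, 10.7]
```

```bash
python3 - <<'E'
from h import *
b=snap('scene','s7.png');d=snap('wrist','w7.png')
z=[]
for k in range(6): read_camera('top'); z.append(state()['ft_force'][2])
print(state()['t'],np.mean(z),np.std(z),state()['ft_force'],state()['moment'],state()['eef_pos'])
o=dict(np.load('pics/s6.png.npz'))['img']
r=lambda i,x,y,w,h,W=400:cv2.resize(i[y:y+h,x:x+w,::-1],(W,480),interpolation=2)
cv2.imwrite('pics/c7.png',np.hstack([r(o,150,190,50,60),r(b['img'],150,190,50,60)]))
E
```

```text
13.1833 11.09191899429017 0.24836345021849476 [-2.19603943  0.3862628  10.90399285] [0.24756338 0.51204284 0.02233408] [ 506.43026814 -185.76810483  155.6572148 ]
```

View pics/c7.png

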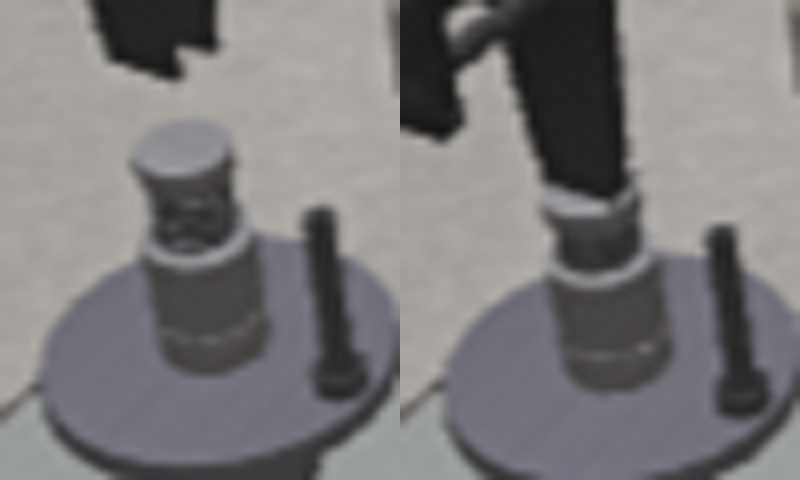

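The left crop is before loading and the right is now. The post top moved from (320,215) to (721,235), about 2.5 px, which is a sink of about 7 mm. That agrees with the force: 11.1 N is 6.4 mm of compression in 13.6 mm of travel. About 5.5 mm of travel remains.

```bash
python3 -m handwheel '[{"hand":0.0,"x":0,"y":0,"z":-0.0006,"spin":0},{"hand":0.0,"x":0,"y":0,"z":-0.0012,"spin":0},{"hand":0.0,"x":0,"y":0,"z":-0.0018,"spin":0},{"hand":0.0,"x":0,"y":0,"z":-0.0024,"spin":0},{"hand":0.0,"x":0,"y":0,"z":-0.003,"spin":0},{"hand":0.0,"x":0,"y":0,"z":-0.0036,"spin":0},{"hand":0.0,"x":0,"y":0,"z":-0.0042,"spin":0},{"hand":0.0,"x":0,"y":0,"z":-0.0048,"spin":0},{"hand":0.0,"x":0,"y":0,"z":-0.0053,"spin":0},{"hand":0.0,"x":0,"y":0,"z":-0.0053,"spin":0}]'
python3 - <<'E'
from h import *
b=snap('scene','s8.png');z=[]
for k in range(9): read_camera('top'); z.append(state()['ft_force'][2])
print(state()['t'],np.mean(z),np.std(z),state()['ft_force'],state()['eef_pos'])
o=dict(np.load('pics/s6.png.npz'))['img']
g=lambda i:cv2.cvtColor(i,cv2.COLOR_RGB2GRAY).astype(np.float32)
A=g(o)[210:246,184:200];B=g(b['img'])
w=cv2.createHanningWindow((50,30),cv2.CV_32F)
# sub-pixel shift of post+plate edge patch
up=lambda i:cv2.resize(i,None,fx=8,fy=8,interpolation=2)
m=cv2.matchTemplate(up(B[205:262,180:204]),up(A),cv2.TM_CCOEFF_NORMED);_,s,_,l=cv2.minMaxLoc(m)
du,dv=(l[0]/8-4,l[1]/8-5);print('post shift',du,dv,s)
p=[548,-178,145];print([np.subtract(proj(b,[548,-178,145-k]),proj(b,p)).round(2) for k in(8,10,12)])
E
```

```text
t: 14.02
eef_pos: [506.4, -185.8, 150.4]
tcp_rot: [3.141, 0.001, 1.747]
ft_force: [-2.4, 0.8, 13.5]
opening: 0.004
14.5167 12.707824446191502 0.5237766787533448 [-3.30590601  0.31592794 12.22352884] [ 506.45909127 -185.80318984  150.52015185]
post shift 0.375 3.125 0.9926891326904297
[array([0.42, 2.91]), array([0.52, 3.63]), array([0.63, 4.35])]
```

Force says 8.4 mm of compression, but the post's image shift (sink 8.6 mm) says 10.1 mm. I'll settle it with the wrist camera by fitting the disc's known 104 mm edge to get the plate height under load.

```bash
cat > disc.py <<'E'
from h import *
from scipy.optimize import least_squares
from scipy.ndimage import map_coordinates,gaussian_filter
def edges(c,x,y,z,angs):
    im=c['img'].astype(float);f=gaussian_filter((im[...,0]+im[...,2])/2-im[...,1],1.0);out=[]
    for a in angs:
        rr=np.arange(44,60.01,.1);P=np.array([proj(c,[x+r*np.cos(a),y+r*np.sin(a),z]) for r in rr])
        if P[:,0].min()<2 or P[:,0].max()>509 or P[:,1].min()<2 or P[:,1].max()>381: continue
        s=map_coordinates(f,[P[:,1],P[:,0]],order=1);hi,lo=s[:20].mean(),s[-20:].mean()
        if hi-lo<4: continue
        k=np.argmax(s<(hi+lo)/2); out.append((a,*P[k]))
    return np.array(out)
def fit(c,z0,up=np.radians(190)):
    p=np.array([507.,-185.,z0])
    angs=up+np.radians(np.arange(-75,76,3))
    for _ in range(3):
        E=edges(c,*p,angs)
        def res(q):
            o=[]
            for a,u,v in E:
                w=ray(c,u,v,q[2])[:2]-q[:2];o.append(np.hypot(*w)-52)
            return o
        s=least_squares(res,p,loss='soft_l1',f_scale=.3);p=s.x
    J=s.jac;sd=np.sqrt(np.diag(np.linalg.inv(J.T@J)))*np.std(s.fun)
    return p.round(2),sd.round(2),len(E),np.std(s.fun).round(3)
E
python3 - <<'E'
from disc import *
d=snap('wrist','w8.png')
for n,z in[('w2',85),('w3',85),('w5',85),('w6',85),('w7',78),('w8',76)]:
    print(n,fit(dict(np.load(f'pics/{n}.png.npz')),z))
z=[]
for k in range(3): read_camera('top'); z.append(state()['ft_force'][2])
print(state()['t'],np.mean(z),state()['eef_pos'])
E
```

```text
w2 (array([ 508.18, -184.47,   79.67]), array([0.03, 0.03, 0.4 ]), 51, np.float64(0.143))
w3 (array([ 508.11, -184.49,   80.23]), array([0.03, 0.03, 0.27]), 51, np.float64(0.133))
w5 (array([ 508.07, -184.54,   79.97]), array([0.04, 0.03, 0.26]), 51, np.float64(0.138))
w6 (array([ 508.2 , -184.5 ,   79.66]), array([0.03, 0.02, 0.28]), 51, np.float64(0.107))
w7 (array([ 508.19, -184.5 ,   73.4 ]), array([0.03, 0.03, 0.31]), 51, np.float64(0.135))
w8 (array([ 508.13, -184.51,   70.77]), array([0.04, 0.04, 0.35]), 51, np.float64(0.15))
14.7167 13.142668247050011 [ 506.45705979 -185.78571328  150.50406328]
```

The disc fit is repeatable: unloaded 79.9 in four pictures, now 70.8, so the sink is 9.1 mm and the compression is 18.7 − 9.1 = 9.6 mm. The scene camera gives about 10.1 and the force about 8.7. I'll go 0.7 mm further and hold, measuring meanwhile.

```bash
python3 -m handwheel '[{"hand":0.0,"x":0,"y":0,"z":-0.0004,"spin":0},{"hand":0.0,"x":0,"y":0,"z":-0.0007,"spin":0},{"hand":0.0,"x":0,"y":0,"z":-0.0007,"spin":0}]'
python3 - <<'E'
from disc import *
z=[];F=[];zt=[];S=[]
o=dict(np.load('pics/s6.png.npz'))['img'];g=lambda i:cv2.resize(cv2.cvtColor(i,cv2.COLOR_RGB2GRAY).astype(np.float32),None,fx=8,fy=8,interpolation=2)
for k in range(5):
    z.append(fit(read_camera('wrist'),71)[0][2]);F.append(state()['ft_force'][2]);zt.append(state()['eef_pos'][2])
    b=read_camera('scene')['img'];F.append(state()['ft_force'][2])
    _,_,_,l=cv2.minMaxLoc(cv2.matchTemplate(g(b[205:262,180:204]),g(o[210:246,184:200]),cv2.TM_CCOEFF_NORMED));S.append((l[1]/8-5)/.363)
print(z,S,np.mean(F),zt,state()['t'])
print('compr wrist',169.25-np.mean(zt)-(79.88-np.mean(z)),'scene',169.25-np.mean(zt)-np.mean(S),'force',(np.mean(F)-6)/.8)
E
```

```text
t: 14.97
eef_pos: [506.5, -185.8, 149.8]
tcp_rot: [3.14, 0.001, 1.747]
ft_force: [-2.3, 0.2, 12.6]
opening: 0.003
[np.float64(70.31), np.float64(70.45), np.float64(70.24), np.float64(70.27), np.float64(70.45)] [8.953168044077135, 8.953168044077135, 8.953168044077135, 8.953168044077135, 8.953168044077135] 13.293751608691206 [np.float64(149.78464356069833), np.float64(149.7907900147357), np.float64(149.8307163854604), np.float64(149.8179762610763), np.float64(149.80807577922153)] 15.4667
compr wrist 9.907559599761555 scene 10.490391555684422 force 9.117189510864007
```

The three estimates are 9.9, 10.5 and 9.1 mm, averaging 9.8. I'll hold here for over two seconds.

```bash
for i in 1 2; do python3 -m handwheel '[{"hand":0,"x":0,"y":0,"z":0,"spin":0},{"hand":0,"x":0,"y":0,"z":0,"spin":0},{"hand":0,"x":0,"y":0,"z":0,"spin":0},{"hand":0,"x":0,"y":0,"z":0,"spin":0},{"hand":0,"x":0,"y":0,"z":0,"spin":0},{"hand":0,"x":0,"y":0,"z":0,"spin":0},{"hand":0,"x":0,"y":0,"z":0,"spin":0},{"hand":0,"x":0,"y":0,"z":0,"spin":0},{"hand":0,"x":0,"y":0,"z":0,"spin":0},{"hand":0,"x":0,"y":0,"z":0,"spin":0},{"hand":0,"x":0,"y":0,"z":0,"spin":0},{"hand":0,"x":0,"y":0,"z":0,"spin":0},{"hand":0,"x":0,"y":0,"z":0,"spin":0},{"hand":0,"x":0,"y":0,"z":0,"spin":0},{"hand":0,"x":0,"y":0,"z":0,"spin":0}]'|egrep "^t:|eef|force"; done
python3 - <<'E'
from disc import *
z=[];F=[]
for k in range(5):
    z.append(fit(read_camera('wrist'),71)[0][2]);F.append(state()['ft_force'][2])
print(np.mean(z),np.mean(F),state()['eef_pos'],state()['t'])
E
```

```text
t: 16.72
eef_pos: [506.5, -185.8, 149.8]
ft_force: [-2.5, 1.2, 13.4]
t: 17.97
eef_pos: [506.5, -185.8, 149.8]
ft_force: [-3.1, 1.3, 13.6]
70.328 13.282804863089549 [ 506.44290737 -185.79014816  149.81513525] 18.2167
```

The force stayed at 13.3 N and level for over 3 s. Next I ease the cap up slowly.

```bash
python3 -m handwheel '[{"hand":0,"x":0,"y":0,"z":0.0008,"spin":0},{"hand":0,"x":0,"y":0,"z":0.0016,"spin":0},{"hand":0,"x":0,"y":0,"z":0.0024,"spin":0},{"hand":0,"x":0,"y":0,"z":0.0032,"spin":0},{"hand":0,"x":0,"y":0,"z":0.004,"spin":0},{"hand":0,"x":0,"y":0,"z":0.0048,"spin":0},{"hand":0,"x":0,"y":0,"z":0.0056,"spin":0},{"hand":0,"x":0,"y":0,"z":0.0064,"spin":0},{"hand":0,"x":0,"y":0,"z":0.0072,"spin":0},{"hand":0,"x":0,"y":0,"z":0.008,"spin":0},{"hand":0,"x":0,"y":0,"z":0.0088,"spin":0},{"hand":0,"x":0,"y":0,"z":0.0096,"spin":0},{"hand":0,"x":0,"y":0,"z":0.0104,"spin":0},{"hand":0,"x":0,"y":0,"z":0.0112,"spin":0},{"hand":0,"x":0,"y":0,"z":0.012,"spin":0}]'|egrep "^t:|eef|force"
python3 -m handwheel '[{"hand":0,"x":0,"y":0,"z":0.0008,"spin":0},{"hand":0,"x":0,"y":0,"z":0.0016,"spin":0},{"hand":0,"x":0,"y":0,"z":0.0024,"spin":0},{"hand":0,"x":0,"y":0,"z":0.0032,"spin":0},{"hand":0,"x":0,"y":0,"z":0.004,"spin":0},{"hand":0,"x":0,"y":0,"z":0.0048,"spin":0},{"hand":0,"x":0,"y":0,"z":0.0056,"spin":0},{"hand":0,"x":0,"y":0,"z":0.0062,"spin":0},{"hand":0,"x":0,"y":0,"z":0.0068,"spin":0},{"hand":0,"x":0,"y":0,"z":0.0074,"spin":0},{"hand":0,"x":0,"y":0,"z":0.008,"spin":0},{"hand":0,"x":0,"y":0,"z":0.0086,"spin":0},{"hand":0,"x":0,"y":0,"z":0.0095,"spin":0}]'|egrep "^t:|eef|force"
python3 -m handwheel '[{"hand":0,"x":0,"y":0,"z":0.003,"spin":0},{"hand":0,"x":0,"y":0,"z":0.01,"spin":0},{"hand":0,"x":0,"y":0,"z":0.025,"spin":0},{"hand":0,"x":0,"y":0,"z":0.05,"spin":0},{"hand":0,"x":0,"y":0,"z":0.08,"spin":0},{"hand":0,"x":0,"y":0,"z":0.1,"spin":0},{"hand":0,"x":0,"y":0,"z":0.1,"spin":0},{"hand":0,"x":0,"y":0,"z":0.1,"spin":0},{"hand":0,"x":0,"y":0,"z":0.1,"spin":0}]'
python3 - <<'E'
from h import *
b=snap('scene','s9.png');t=snap('top','t9.png')
r=lambda i,x,y,w,h:cv2.resize(i[y:y+h,x:x+w,::-1],(400,400),interpolation=2)
cv2.imwrite('pics/c9.png',np.hstack([r(b['img'],130,130,200,200),r(b['img'],138,190,80,80)]))
a=dict(np.load('pics/t0.png.npz'))['img']
print('tray diff',np.abs(a.astype(int)-t['img'])[165:260,100:205].max(2).__gt__(30).nonzero()[0].size)
E
```

```text
t: 19.47
eef_pos: [506.4, -185.7, 161.5]
ft_force: [-2.5, 1.0, 8.5]
t: 20.55
eef_pos: [506.2, -185.6, 170.1]
ft_force: [0.1, -0.1, -0.5]
t: 21.3
eef_pos: [505.9, -185.5, 269.7]
tcp_rot: [-3.141, -0.001, 1.746]
ft_force: [0.1, -0.1, -0.7]
opening: 0.004
tray diff 272
```

View pics/c9.png

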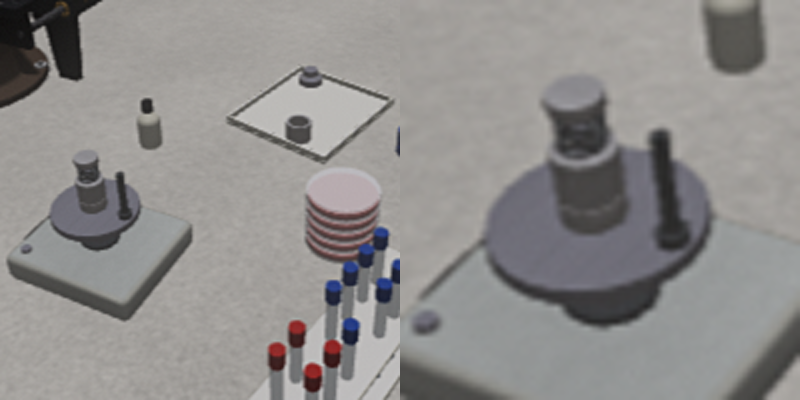

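The spring stands upright on the stub with its cap back up and the gripper well clear. The sleeve, knob, dropper and dishes are where they were.

```bash
python3 -c "
from cell import job_done;print(job_done())"
```

```text
the job is handed in; nothing more can be done
None
```

I seated the spring unit from the tray on the stub, pressed its cap to the mark, held it there for over 3 s and eased it back up. The job was handed in at about 21 s.

- **Level:** my three compression estimates at the hold did not fully agree. The wrist camera gave 9.9 mm, the scene camera 10.5 mm and the force 9.1 mm, against 10.0 mm for level. I held at their average of about 9.8 mm and did not settle the difference.
- **Force:** it averaged 13.3 N during the hold and the highest reading was 13.6 N. The plate sank about 9.5 mm.
- **Final picture:** the spring stands free and upright on the stub with its cap fully up, and the gripper is 100 mm above it. The sleeve, knob, dropper and dishes look unmoved in the scene view. The top-view difference count over the tray (272 pixels) includes the removed spring, so it doesn't show on its own that the other parts stayed put.

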